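Pack and shut the clamshell grooming case

ROBOT

A 7-joint arm with a two-finger parallel gripper is mounted at the origin on the work surface. World frame = base frame: x ahead of the robot, y to its left, z up, the work surface at z = 0. Lengths are in m, angles in rad, forces in N, time in s.
With the tool pointing down it reaches from about 0.35 to 0.9 m from the base axis. Payload 7.2 kg.
Tool frame: the origin (TCP) lies between the finger pads; the fingertips stand ahead of it and the grasp point (between the pads) lies 5 mm behind it (env.tips_ahead is the z of the fingertips in the tool frame, in m); z points along the fingers, x is the direction in which the jaws open and shut, and the axes are right-handed (so a half turn about z gives the same grasp; the last joint's range is limited). The gripper opens to 88 mm and grips with 3 to 60 N. Pads are 20 mm wide; open, the fingers measure 115 mm over their backs; the gripper's body (75 mm by 178 mm) begins 61 mm behind the grasp point.
Start: joints at [-1.254, 0.411, -0.013, 1.596, 0.006, 1.134, -0.082], TCP at [0.235, 0.579, 0.237] pointing down, gripper open.
Joint ranges: [-2.95, 2.95], [-0.29, 1.99], [-1.47, 1.44], [0.14, 2.54], [-1.03, 4.17], [0.13, 1.85], [-2.86, 2.86]. Speed limits (rad/s): [2.39, 2.39, 3.01, 3.01, 3.14, 3.14, 3.14].

INTERFACE

Orientations are given as a 3x3 rotation matrix whose columns are the frame's x, y, z axes.
In Python, from cell import telemetry, eyes, ticket, env gives the robot as it stands.
- The arm moves only by the tool carry_out, never from a script. Its argument "plan" is text: rows parted by semicolons, each of 7 numbers parted by spaces: the turn, a rotation vector about the world's x, y, z in degrees, then the shift along the world's x, y, z in m, then the finger opening in m, from 0 to 0.0878. In form: rx ry rz dx dy dz jaw; .... A call has 1 to 5 rows; each row shifts and turns the pose as measured when the row begins; what a row does not reach is not made up. A row lasts 1/10 s, in which the tool goes at most 50 mm and 8.59 degrees, less where a joint would pass 70% of its speed; a pose out of reach is approached as far as the arm can. A call is refused whole if a number of a shift passes 0.05 or a number of a turn 8.59, either way. A call with a gripper value outside its range is refused whole. The fingers move at their own pace and stop on an object; "squeeze" is the grip in N (left out, the last holds). Time passes only in rows, so rows that do not move let the fingers close. It gives the time, the measured TCP pose, the force and the opening at its end, in the units of the state.
- telemetry.get_state(): the state, without advancing time (a new reading comes with each control period).
- eyes.snapshot(name): name is "scene" or "side" or "wrist"; returns the picture (400x640x3 uint8, blue, green, red); there is no depth.
- eyes.calibration(name): a dict with "fovy" (degrees; the focal length in pixels is half the picture's height over the tangent of half this angle, whatever the lens; pixels are square), "cx", "cy" (the principal point, pixels), "cam_to_world" (4x4, takes a point from camera to world coordinates); the wrist camera has in their place "mount" (4x4, takes a point from camera to tool coordinates, whose origin is the TCP and whose axes are the tool frame's). Camera axes: x right, y down, z forward; pixel columns grow to the right and rows downward; lengths in m; the calibration is good to about 2 mm. A picture is of the moment at which its call begins: read the wrist's pose just before it. calibration takes no time and is no camera call.
- ticket.job_done(): hands the job in, once; it reports no verdict.
The state is a dict: "t": time; "qpos": joint angles; "dq": joint speeds; "joint_efforts": joint torques, N m; "ee_pos": TCP position; "eef_rot": TCP orientation; "ft_force": force on the tool from outside, world axes, zero at the start; "torque": the same for the moment, N m; "width": finger opening in m.
Only numpy, scipy, OpenCV 4.12 (cv2) and the standard library are available. Lean on these libraries where they do the work, as an engineer would, in place of code of your own. Each camera call takes 0.05 s, during which the arm holds its last target. There are 200 camera calls.

TASK

Pack the travel case: stand the tall green bottle upright in the empty well at the back, beside the hinge, first, and after that stand the amber glass jar with the aluminium lid in the empty well at the front, setting each down rather than dropping it. Then swing the upper half of the case over and press it fully shut, so that the two halves meet edge to edge all round. Leave the other things on the vanity and in the case standing where they are.

Things in the scene. Friction and masses are not known exactly. Their poses are not given: they have to be found in the camera images.
- case: Lower half of a blue clamshell case, fixed, 170 (x) by 156 (y) by 45 mm high. Origin: centre of its underside. Hinge along its +y edge (back); front is -y. Floor 5 mm. Four wells parted by 6 mm walls up to 30 mm: each 73 mm in x; back two 60, front two 66 mm in y. Outer walls 9 mm thick (front 15). Empty: back well at -x, front well at +x.
- well_back (a point): Centre of the floor of the empty back well (case frame -39.5, 39, 5 mm); axes as the case.
- well_front (a point): Centre of the floor of the empty front well (case frame 39.5, -30, 5 mm); axes as the case.
- hinge_line (a point): Middle of the hinge axis, on the back upper edge of the lower half (case frame 0, 78, 45 mm); the axis runs along the case's x; axes as the case.
- shell (a joint): Angle of the case's upper half (rad): 0 shut, edges meeting; grows swinging up and back towards case +y, stop 2.1; starts 1.8 to 2.05. Hollow shell 170 by 156 mm, 78 mm deep, 4 mm walls, 220 g; shut case 123 mm high. Friction hinge (0.32 N m) holds it where left: 1 to 4 N near the free edge moves it. No latch.
- shell_edge (a point): Middle of the upper half's outer free edge, between its 170 by 156 mm outer face and its front wall: 156 mm from the hinge along the face, 78 mm off the hinge at right angles. Shut: case frame 0, -78, 123 mm. Axes: the upper half's, those of the case when shut.
- bottle: Tall green glass bottle with a dark steel cap, 110 mm high, to be packed: body 46 mm across up to 68 mm, neck 30 mm across, cap 42 mm across from 72 to 110 mm. 140 to 280 g. Origin: centre of its underside; z up.
- jar: Amber glass jar closed with a bright aluminium screw lid, 74 mm high, to be packed: body 54 mm across, lid 56 mm across from 50 to 74 mm. 110 to 225 g. Origin: centre of its underside; z up.
- tumbler: Blue ceramic tumbler, 60 mm across, 92 mm high, leave alone. Origin: centre of its underside.
- tub: White cream tub with an orange lid, 60 mm across, 56 mm high, leave alone. Origin: centre of its underside.
- lotion: Yellow lotion bottle with a white cap, 52 mm across, 108 mm high, leave alone. Origin: centre of its underside.
- brush: Shaving brush standing on its dark wooden handle, 44 mm across at the foot, 106 mm high, leave alone. Origin: centre of its underside.
- stick: Black and red deodorant stick, 41 mm across, 98 mm high, standing in the case's back well at +x, stays there. Origin: centre of its underside.
- tin: Flat steel tin, 62 by 52 by 26 mm, lying in the case's front well at -x, stays there. Origin: centre of its underside.
Mind the look-alikes: they are no part of the job. Of the things that look like the case, the smaller one is meant.

How it is judged:
By the outcome, as a careful person would: the job done as asked, in the order asked, and still so for the second after the job is handed in, with the robot touching nothing.
It also fails if it takes over 69 s, if anything falls off the work surface, if the arm or the gripper's body presses on something with over 40 N, if the wrist force passes 120 N, or if a joint passes its speed limit or range.

## Working session

There is one attempt and no reset: what is moved stays moved. The work goes in short steps, Python scripts to look and compute and a tool call to move; the robot and the scene stay as the last step left them, time stands still between calls to the robot, and variables do not carry over. Pictures are saved under pics/ and viewed, about 8 in all and at most 12, crops included, and the job is handed in when it is done.

Besides the shell and the picture viewer there is one more tool, called after "Emit:" in YAML: its name, and indented under it one key for each argument. carry_out: Moves the arm, as the interface text tells. Its arguments: {"type":"object","properties":{"plan":{"type":"string"},"squeeze":{"type":"number"}},"required":["plan"]}

```bash
ls; mkdir -p pics; python3 - <<'E'
from cell import telemetry, eyes, ticket, env
import cv2,numpy as np
np.set_printoptions(precision=4,suppress=True)
s=telemetry.get_state(); print({k:np.array(v) for k,v in s.items()}); print(env.tips_ahead)
for n in ("scene","side","wrist"):
    im=eyes.snapshot(n); cv2.imwrite(f"pics/{n}0.png",im); print(n,eyes.calibration(n))
E
```

```text
pics
{'t': array(0.), 'qpos': array([-1.2542,  0.4119, -0.0128,  1.597 ,  0.0056,  1.1343, -0.0822]), 'dq': array([-0.0019,  0.0014, -0.0001, -0.0011, -0.0005,  0.0006,  0.0004]), 'joint_efforts': array([  0.0011, -58.7968,   0.6424, -29.1064,  -0.0538,   0.0185,
         0.0001]), 'ee_pos': array([0.2345, 0.5789, 0.2358]), 'eef_rot': array([[ 0.3753,  0.9269, -0.0005],
       [ 0.9269, -0.3753, -0.0015],
       [-0.0015,  0.0001, -1.    ]]), 'ft_force': array([-0.0561,  0.0839,  0.3668]), 'torque': array([ 0.0106, -0.0252, -0.0573]), 'width': array(0.0883)}
0.014
scene {'fovy': 46.09237611173091, 'cx': 315.34312891605964, 'cy': 210.33186079583118, 'cam_to_world': array([[-0.5962,  0.5818, -0.5533,  0.9991],
       [ 0.8028,  0.4423, -0.3999,  0.4317],
       [ 0.0121, -0.6826, -0.7307,  0.9122],
       [ 0.    ,  0.    ,  0.    ,  1.    ]])}
side {'fovy': 43.278018127202756, 'cx': 323.12495378715107, 'cy': 202.1329068691112, 'cam_to_world': array([[-0.3341,  0.6773, -0.6554,  1.4301],
       [ 0.9425,  0.2372, -0.2353,  0.3583],
       [-0.0039, -0.6964, -0.7177,  1.2498],
       [ 0.    ,  0.    ,  0.    ,  1.    ]])}
wrist {'fovy': 63.84291213126024, 'cx': 316.2144072920685, 'cy': 201.67955426263336, 'mount': array([[ 1.    ,  0.0001, -0.0001,  0.0002],
       [-0.0001,  0.9567,  0.2911, -0.0787],
       [ 0.0001, -0.2911,  0.9567, -0.1478],
       [ 0.    ,  0.    ,  0.    ,  1.    ]])}
```

View pics/scene0.png

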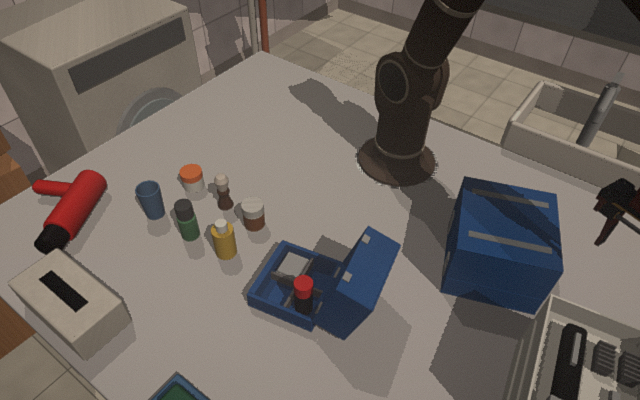

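View pics/side0.png

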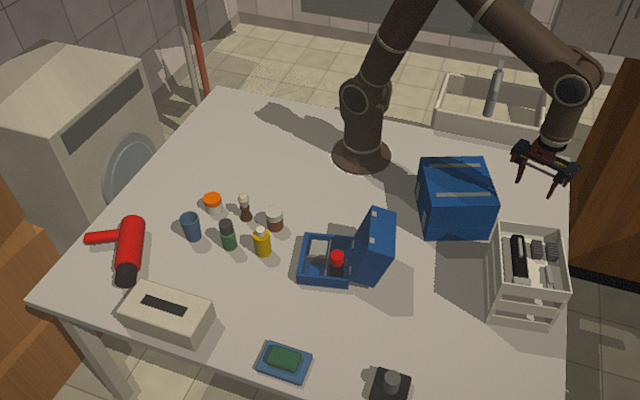

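The scene view shows the small open case at about (320,290), with its hinge to the right. The large blue box at (500,240) is the look-alike. Bottle candidates are the green one at (187,220), the lotion at (224,240) and the tumbler at (150,200). Jar candidates are the amber one with a pale lid at (253,213) and the orange-lidded tub at (192,180). By the description I take the green one and the amber one, and I'll check them in a close crop.

```bash
cat > h.py <<'E'
from cell import telemetry, eyes, ticket, env
import cv2,numpy as np
np.set_printoptions(precision=4,suppress=True)
def cam(n,st=None):
    c=eyes.calibration(n); f=200/np.tan(np.radians(c["fovy"])/2)
    K=np.array([[f,0,c["cx"]],[0,f,c["cy"]],[0,0,1]])
    if n=="wrist":
        T=np.eye(4); T[:3,:3]=st["eef_rot"]; T[:3,3]=st["ee_pos"]; T=T@c["mount"]
    else: T=np.array(c["cam_to_world"])
    return K,T
def proj(KT,P):
    K,T=KT; p=(np.atleast_2d(P)-T[:3,3])@T[:3,:3]@K.T
    return p[:,:2]/p[:,2:]
def onz(KT,uv,z):
    K,T=KT; d=T[:3,:3]@np.linalg.solve(K,[uv[0],uv[1],1]); o=T[:3,3]
    return o+d*(z-o[2])/d[2]
def crop(im,x0,y0,x1,y1,k): return cv2.resize(im[y0:y1,x0:x1],None,fx=k,fy=k,interpolation=cv2.INTER_CUBIC)
E
python3 - <<'E'
from h import *
a=cv2.imread("pics/scene0.png"); cv2.imwrite("pics/c1.png",crop(a,130,155,410,345,2.85))
E
```

```text
(no output)
```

View pics/c1.png

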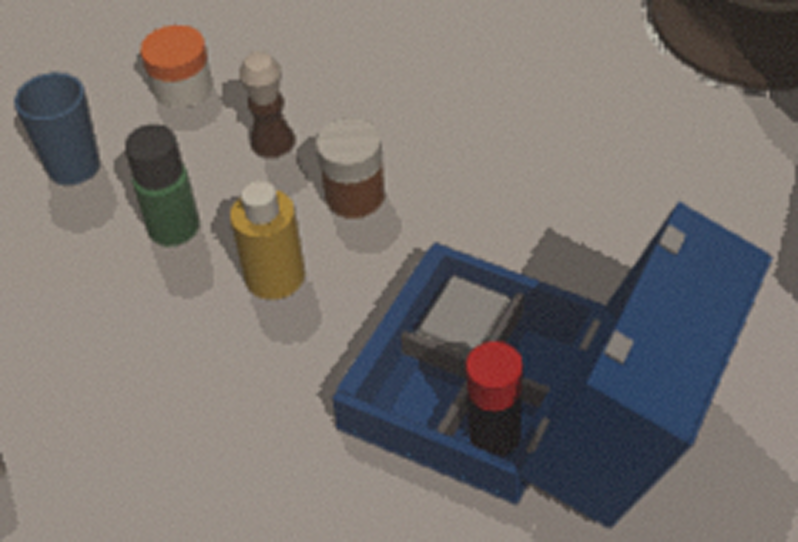

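The crop confirms the choice: green bottle with cap top at crop (152,140), amber jar with lid top at (350,137). The front rim corners of the case are at (437,245) and (338,398).

```bash
python3 - <<'E'
from h import *
k=cam("scene"); f=lambda u,v:(130+u/2.85,155+v/2.85)
A=onz(k,f(437,245),.045);B=onz(k,f(338,398),.045)
print("front corners",A,B,np.linalg.norm(A-B)*1e3)
ex=(B-A)/np.linalg.norm(B-A); ey=np.array([-ex[1],ex[0],0]); print("yaw",np.degrees(np.arctan2(ex[1],ex[0])))
C=(A+B)/2+ey*.078; print("case centre",C)
for n,u,v,z in [("bottle cap",152,140,.110),("bottle base",172,243,0),("jar lid",350,137,.074),("lotion",260,194,.108),("brush",260,68,.106),("tumbler",52,92,.092),("tub",174,46,.056)]:
    print(n,onz(k,f(u,v),z))
s=cam("side"); C0=C.copy();C0[2]=0
R=np.c_[ex,ey,[0,0,1]]
P=np.array([[-85,-78,45],[85,-78,45],[85,78,45],[-85,78,45],[85,-78,0],[85,78,0],[-39.5,39,5],[39.5,-30,5]])/1e3
W=C0+P@R.T
im=cv2.imread("pics/side0.png")
b=[onz(k,f(152,140),.110),onz(k,f(350,137),.074)]
for p in proj(s,np.r_[W,b]): cv2.circle(im,tuple(int(round(t*16)) for t in p),24,(0,0,255),-1,shift=4)
im2=cv2.imread("pics/scene0.png")
for p in proj(k,np.r_[W,b]): cv2.circle(im2,tuple(int(round(t*16)) for t in p),24,(0,0,255),-1,shift=4)
cv2.imwrite("pics/c2.png",np.hstack([crop(im,190,185,410,300,1.8),crop(im2,160,185,380,300,1.8)]))
cv2.imwrite("pics/c2.png",np.vstack([crop(im,190,185,410,300,2.6),crop(im2,160,200,380,345,2.6)][:2])[:600])
E
```

```text
front corners [ 0.4685 -0.0441  0.045 ] [ 0.6295 -0.0091  0.045 ] 164.7594312796968
yaw 12.244125827954182
case centre [0.5325 0.0496 0.045 ]
bottle cap [ 0.5637 -0.2666  0.11  ]
bottle base [ 0.5793 -0.255   0.    ]
jar lid [ 0.4382 -0.1647  0.074 ]
lotion [ 0.5517 -0.1553  0.108 ]
brush [ 0.4445 -0.2605  0.106 ]
tumbler [ 0.5666 -0.3948  0.092 ]
tub [ 0.4373 -0.3891  0.056 ]
```

View pics/c2.png

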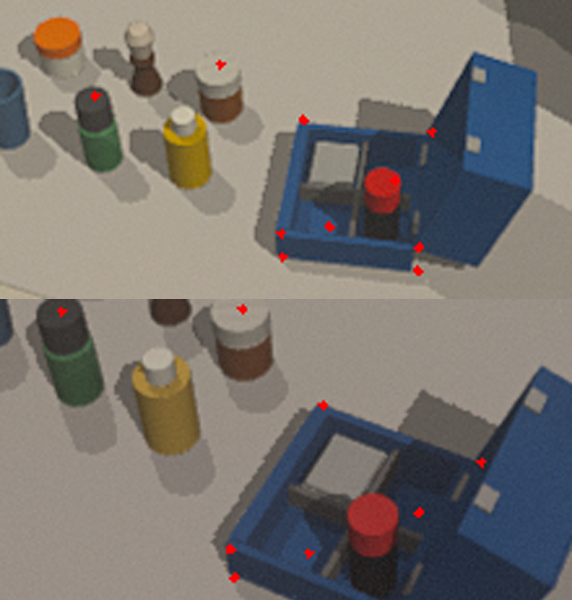

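The projected points agree in both views to about 5 mm. I'll start moving and look from the wrist as the arm passes over the case.

Emit:
carry_out:
  plan: "0 0 -8 0.02 -0.02 0.04 0.0878;0 0 -8 0.02 -0.02 0.04 0.0878;0 0 -8 0.02 -0.02 0.04 0.0878;0 0 -8 0.02 -0.02 0.03 0.0878;0 0 -8 0.02 -0.02 0.03 0.0878"

```text
t: 0.65
ee_pos: [0.3307, 0.4749, 0.4142]
eef_rot: [[0.89, 0.456, -0.014], [0.456, -0.89, -0.007], [-0.016, -0.0, -1.0]]
ft_force: [0.3, 0.7, -0.3]
width: 0.0881
```

Emit:
carry_out:
  plan: "0 0 -4 0.03 -0.038 0 0.0878;0 0 -4 0.03 -0.038 0 0.0878;0 0 -4 0.03 -0.038 0 0.0878;0 0 -3 0.03 -0.038 0 0.0878;0 0 -2 0.03 -0.038 0 0.0878"

```text
t: 1.15
ee_pos: [0.4835, 0.2811, 0.4193]
eef_rot: [[0.986, 0.166, -0.01], [0.166, -0.986, 0.005], [-0.009, -0.007, -1.0]]
ft_force: [0.8, 1.5, 0.4]
width: 0.0878
```

Emit:
carry_out:
  plan: "0 0 0 0.015 -0.045 0 0.0878;0 0 0 0.015 -0.045 0 0.0878;0 0 0 0.01 -0.045 0 0.0878;0 0 0 0.01 -0.045 0 0.0878;0 0 0 0 -0.045 0 0.0878"

```text
t: 1.65
ee_pos: [0.5364, 0.0464, 0.4172]
eef_rot: [[0.987, 0.163, -0.012], [0.163, -0.987, 0.003], [-0.011, -0.005, -1.0]]
ft_force: [0.9, 0.0, 0.5]
width: 0.0876
```

```bash
python3 - <<'E'
from h import *
import pickle
eyes.snapshot("wrist");eyes.snapshot("wrist")
s=telemetry.get_state(); im=eyes.snapshot("wrist"); cv2.imwrite("pics/w1.png",im)
pickle.dump(s,open("w1.pkl","wb")); print(s["ee_pos"],s["eef_rot"])
E
```

```text
[0.5359 0.0404 0.4183] [[ 0.9882  0.153  -0.0104]
 [ 0.153  -0.9882  0.0012]
 [-0.0101 -0.0028 -0.9999]]
```

View pics/w1.png

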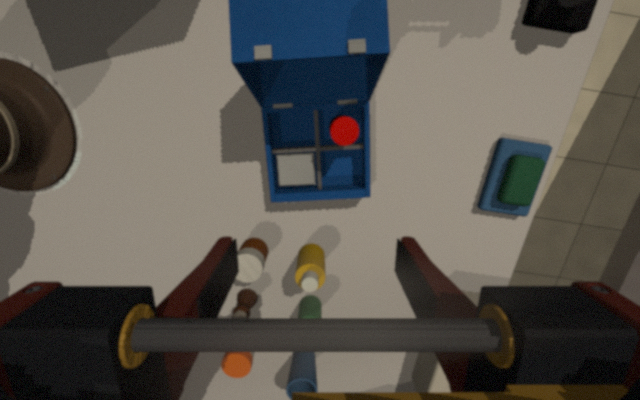

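The wrist view shows the lower half with its front rim along row ~197 from column 272 to 369, plus the stick at (344,131) and the tin at (295,168). I'll fit the rim edges.

```bash
cat > fitcase.py <<'E'
from h import *
import pickle
s=pickle.load(open("w1.pkl","rb")); im=cv2.imread("pics/w1.png").astype(float)
k=cam("wrist",s)
b=im[...,0]-im[...,2]  # blueness
b=cv2.GaussianBlur(b,(0,0),0.8)
def edge(prof,th): # last crossing walking outward
    i=np.where((prof[:-1]>th)&(prof[1:]<=th))[0]
    i=i[0]; return i+(prof[i]-th)/(prof[i]-prof[i+1])
th=25
L=[];Rr=[];F=[]
for r in range(125,190,3):
    L.append((275-edge(b[r,275:240:-1],th),r)); Rr.append((365+edge(b[r,365:400],th),r))
for c in range(282,362,3): F.append((c,192+edge(b[192:225,c],th)))
def W(pts): return np.array([onz(k,p,.045)[:2] for p in pts])
def ln(P):
    vx,vy,x0,y0=cv2.fitLine(P.astype(np.float32),cv2.DIST_HUBER,0,1e-4,1e-4).ravel(); return np.array([vx,vy]),np.array([x0,y0])
o=[ln(W(x)) for x in (L,Rr,F)]
print("angles",[np.degrees(np.arctan2(v[1],v[0])) for v,_ in o])
def X(a,c):
    t=np.linalg.solve(np.c_[a[0],-c[0]],c[1]-a[1]); return a[1]+t[0]*a[0]
A=X(o[0],o[2]);B=X(o[1],o[2]); print("A,B",A,B,np.linalg.norm(B-A))
ex=o[2][0]*np.sign(o[2][0][0]); 
d=o[0][0]+0; d=d*np.sign(d[1]); d2=o[1][0]*np.sign(o[1][0][1]); dm=(d+d2)/2
ang=(np.arctan2(ex[1],ex[0])+np.arctan2(dm[1],dm[0])-np.pi/2)/2
ex=np.array([np.cos(ang),np.sin(ang)]);ey=np.array([-ex[1],ex[0]])
C=(A+B)/2+.078*ey
print("yaw",np.degrees(ang),"C",C,"well_back",C-.0395*ex+.039*ey,"well_front",C+.0395*ex-.03*ey)
# stick (red top z .103)
hsv=cv2.cvtColor(im.astype(np.uint8),cv2.COLOR_BGR2HSV)
m=((hsv[...,0]<8)|(hsv[...,0]>172))&(hsv[...,1]>180)&(hsv[...,2]>100); m[:, :310]=0; m[160:]=0; m[:100]=0;m[:,380:]=0
ys,xs=np.where(m); p=onz(k,(xs.mean(),ys.mean()),.103)[:2]; q=p-C; print("stick",p,"in case",q@ex,q@ey, len(xs))
for nm,uv,z in (("jar lid",(249,266),.074),("lotion",(310,283),.108)): print(nm,onz(k,uv,z))
# free edge midpoints of shell: outer corners seen at top (231,60),(388,53)
from scipy.optimize import least_squares
def pt(th,x,r,h): # shell local: r along face from hinge, h off
    y=78-r*np.cos(th)+h*np.sin(th); z=45+r*np.sin(th)+h*np.cos(th)
    y/=1e3;z/=1e3;x=x/1e3
    return np.r_[C+x*ex+y*ey,z]
for th_ in (1.8,1.85,1.9,1.95,2.0,2.05): print(th_,proj(k,[pt(th_,-85,156,0),pt(th_,85,156,0),pt(th_,-85,156,78),pt(th_,85,156,78)]).round(0).tolist())
E
python3 fitcase.py
```

```text
angles [np.float32(-78.96919), np.float32(-77.7597), np.float32(12.0677395)]
A,B [ 0.4677 -0.0506] [ 0.6331 -0.0152] 0.1692062
yaw 11.8516445 C [0.5344 0.0435] well_back [0.4877 0.0735] well_front [0.5792 0.0222]
stick [0.5661 0.09  ] in case 0.04059748857370372 0.03897648168239634 658
jar lid [ 0.4482 -0.16    0.074 ]
lotion [ 0.5541 -0.1555  0.108 ]
1.8 [[232.0, 73.0], [390.0, 64.0], [227.0, -2.0], [388.0, -13.0]]
1.85 [[231.0, 66.0], [390.0, 56.0], [227.0, -8.0], [387.0, -18.0]]
1.9 [[231.0, 58.0], [390.0, 49.0], [228.0, -12.0], [386.0, -23.0]]
1.95 [[231.0, 51.0], [389.0, 42.0], [229.0, -17.0], [385.0, -27.0]]
2.0 [[231.0, 45.0], [389.0, 35.0], [230.0, -20.0], [384.0, -30.0]]
2.05 [[231.0, 38.0], [388.0, 28.0], [231.0, -23.0], [382.0, -33.0]]
```

The fit is good: rim width 169 mm against 170, and the stick lands in the middle of its well. That gives yaw 11.85° and a lid angle of about 1.88. Next is the bottle.

Emit:
carry_out:
  plan: "0 0 1 0.005 -0.049 0 0.0878;0 0 1 0.005 -0.049 0 0.0878;0 0 1 0.005 -0.049 0 0.0878;0 0 0 0.005 -0.049 0 0.0878;0 0 0 0.005 -0.049 0 0.0878"

```text
t: 2.3
ee_pos: [0.5625, -0.188, 0.4163]
eef_rot: [[0.972, 0.236, -0.013], [0.236, -0.972, 0.009], [-0.011, -0.012, -1.0]]
ft_force: [0.6, 0.3, 0.6]
width: 0.0876
```

Emit:
carry_out:
  plan: "0 0 0 0 -0.03 -0.03 0.0878;0 0 0 0 -0.02 -0.04 0.0878;0 0 0 0 0 -0.04 0.0878;0 0 0 0 0 -0.03 0.0878;0 0 0 0 0 0 0.0878"

```text
t: 2.8
ee_pos: [0.5634, -0.2421, 0.2703]
eef_rot: [[0.972, 0.233, -0.013], [0.234, -0.972, 0.007], [-0.011, -0.01, -1.0]]
ft_force: [-0.2, 0.9, 0.7]
width: 0.0876
```

```bash
cat > look.py <<'E'
from h import *
import pickle,sys
eyes.snapshot("wrist")
s=telemetry.get_state(); im=eyes.snapshot("wrist"); n=sys.argv[1]
cv2.imwrite(f"pics/{n}.png",im); pickle.dump(s,open(n+".pkl","wb"))
R=s["eef_rot"]; print(s["t"],s["ee_pos"],"yaw",np.degrees(np.arctan2(R[1][0],R[0][0])),"z",np.array(R)[:,2],s["ft_force"],s["width"])
E
python3 look.py w2
```

```text
2.85 [ 0.5643 -0.2422  0.2725] yaw 13.539019265489438 z [-0.0106  0.0066 -0.9999] [-0.5015  0.5329 -0.2704] 0.08769051023739276
```

View pics/w2.png

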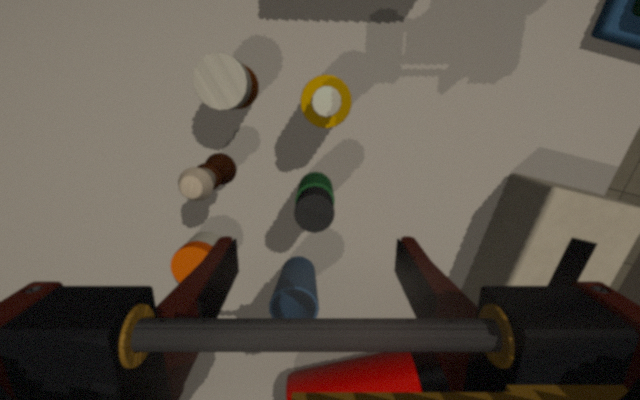

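The wrist view shows the bottle's cap top at about (315,212) and the jar's lid at (220,81), with lotion, brush and tumbler clear of the fingers.

```bash
python3 - <<'E'
from h import *
import pickle
s=pickle.load(open("w2.pkl","rb")); k=cam("wrist",s)
for n,uv,z in (("cap",(314.5,212),.11),("capL",(295.5,212),.11),("capR",(333.5,212),.11),("capbottom",(314.5,231),.11),("jar",(220,81),.074),("jarL",(193,81),.074),("jarR",(247,81),.074)): print(n,onz(k,uv,z))
E
```

```text
cap [ 0.5681 -0.2665  0.11  ]
capL [ 0.5493 -0.2711  0.11  ]
capR [ 0.587  -0.2619  0.11  ]
capbottom [ 0.573  -0.2867  0.11  ]
jar [ 0.4444 -0.1646  0.074 ]
jarL [ 0.4176 -0.171   0.074 ]
jarR [ 0.4711 -0.1582  0.074 ]
```

Emit:
carry_out:
  plan: "-0.4 -0.6 -1.5 0.004 -0.024 0 0.0878;0 0 0 0 0 -0.045 0.0878;0 0 0 0 0 -0.045 0.0878;0 0 0 0 0 -0.04 0.0878;0 0 0 0 0 -0.03 0.0878"

```text
t: 3.4
ee_pos: [0.5815, -0.2669, 0.1276]
eef_rot: [[0.976, 0.216, 0.032], [0.216, -0.976, -0.008], [0.029, 0.015, -0.999]]
ft_force: [0.0, -0.1, 0.3]
width: 0.0876
```

Emit:
carry_out:
  plan: "0 0 0 0 0 0 0.0878;0.4 1.5 -0.5 -0.01 0 0 0.0878;0 0 0 0 0 0 0.0878"

```text
t: 3.7
ee_pos: [0.5735, -0.2654, 0.1305]
eef_rot: [[0.978, 0.21, 0.005], [0.21, -0.978, -0.0], [0.005, 0.001, -1.0]]
ft_force: [0.5, -0.4, -0.1]
width: 0.0878
```

Emit:
carry_out:
  plan: "0 0.2 0 -0.005 -0.001 -0.015 0.0878;0 0 0 0 0 -0.015 0.0878;0 0 0 0 0 -0.012 0.0878;0 0 0 0 0 0 0.0878;0 0 0 0 0 0 0.0878"

```text
t: 4.2
ee_pos: [0.5706, -0.2672, 0.0896]
eef_rot: [[0.978, 0.211, 0.008], [0.211, -0.978, -0.002], [0.008, 0.003, -1.0]]
ft_force: [-0.7, 0.1, 0.2]
width: 0.0879
```

Now I'll close on the cap.

Emit:
carry_out:
  plan: "0.1 0.3 0 -0.002 0 0 0.06;0 0 0 0 0 0 0.035;0 0 0 0 0 0 0.03;0 0 0 0 0 0 0.03;0 0 0 0 0 0 0.03"
  squeeze: 25

```text
t: 4.7
ee_pos: [0.5689, -0.2676, 0.0903]
eef_rot: [[0.978, 0.211, 0.003], [0.211, -0.978, -0.0], [0.003, 0.001, -1.0]]
ft_force: [-0.8, 0.4, -0.1]
width: 0.0513
```

Emit:
carry_out:
  plan: "0 0 0 0 0 0 0.03;0 0 0 0 0 0.02 0.03;0 0 0 0 0 0.04 0.03;0 0 0 0 0 0.04 0.03;0 0 0 0 0 0.04 0.03"

```text
t: 5.2
ee_pos: [0.5639, -0.2648, 0.2271]
eef_rot: [[0.978, 0.211, -0.011], [0.211, -0.978, 0.004], [-0.01, -0.006, -1.0]]
ft_force: [0.8, 0.1, -1.1]
width: 0.0416
```

The bottle is held (41.6 mm). I'll carry it to the back well.

Emit:
carry_out:
  plan: "0 0 0 -0.007 0.03 0.01 0.03;0 0 0 -0.008 0.038 0.01 0.03;0 0 0 -0.008 0.038 0.005 0.03;0 0 0 -0.008 0.038 0 0.03;0 0 0 -0.008 0.038 0 0.03"

```text
t: 5.7
ee_pos: [0.524, -0.0858, 0.2594]
eef_rot: [[0.98, 0.2, -0.001], [0.2, -0.98, -0.002], [-0.001, 0.001, -1.0]]
ft_force: [0.7, 0.8, -1.3]
width: 0.0415
```

Emit:
carry_out:
  plan: "0 0 0 -0.008 0.038 0 0.03;0 0 0 -0.008 0.038 0 0.03;0 0 0 -0.008 0.035 0 0.03;0 0 0 -0.005 0.02 0 0.03;0 0 0 0 0 0 0.03"

```text
t: 6.2
ee_pos: [0.4903, 0.0565, 0.2589]
eef_rot: [[0.978, 0.208, -0.003], [0.208, -0.978, 0.002], [-0.002, -0.002, -1.0]]
ft_force: [0.1, -0.0, -3.1]
width: 0.0417
```

Emit:
carry_out:
  plan: "0 0 0 -0.002 0.016 0 0.03;0 0 0 0 0 -0.02 0.03;0 0 0 0 0 -0.03 0.03;0 0 0 0 0 -0.03 0.03;0 0 0 0 0 0 0.03"

```text
t: 6.7
ee_pos: [0.4891, 0.0693, 0.1777]
eef_rot: [[0.979, 0.206, 0.0], [0.206, -0.979, 0.001], [0.001, -0.001, -1.0]]
ft_force: [-0.1, 0.2, -1.8]
width: 0.0418
```

Emit:
carry_out:
  plan: "0 0 0 -0.001 0.004 0 0.03;0 0 0 0 0 -0.025 0.03;0 0 0 0 0 -0.025 0.03;0 0 0 0 0 -0.015 0.03;0 0 0 0 0 0 0.03"

```text
t: 7.2
ee_pos: [0.4928, 0.0724, 0.1176]
eef_rot: [[0.979, 0.203, 0.009], [0.203, -0.979, 0.004], [0.009, -0.002, -1.0]]
ft_force: [-0.3, -0.1, -0.7]
width: 0.0415
```

Emit:
carry_out:
  plan: "-0.2 0.5 0 -0.004 0.001 -0.005 0.03;0 0 0 0 0 -0.005 0.03;0 0 0 0 0 -0.005 0.03;0 0 0 0 0 -0.002 0.03;0 0 0 0 0 0 0.03"

```text
t: 7.7
ee_pos: [0.4915, 0.0741, 0.104]
eef_rot: [[0.979, 0.202, 0.006], [0.202, -0.979, 0.003], [0.006, -0.001, -1.0]]
ft_force: [-0.5, 0.2, -2.7]
width: 0.042
```

Emit:
carry_out:
  plan: "-0.2 0.4 0 -0.003 0 -0.003 0.03;0 0 0 0 0 -0.003 0.03;0 0 0 0 0 -0.002 0.03;0 0 0 0 0 -0.001 0.03;0 0 0 0 0 0 0.03"

```text
t: 8.2
ee_pos: [0.4887, 0.0741, 0.0955]
eef_rot: [[0.979, 0.202, -0.001], [0.202, -0.979, -0.0], [-0.001, 0.0, -1.0]]
ft_force: [-0.1, -0.1, -2.0]
width: 0.042
```

Emit:
carry_out:
  plan: "0 0 0 0 0 -0.0015 0.03;0 0 0 0 0 -0.001 0.03;0 0 0 0 0 0 0.03"

```text
t: 8.5
ee_pos: [0.4891, 0.0739, 0.0957]
eef_rot: [[0.98, 0.201, -0.001], [0.201, -0.98, 0.002], [-0.001, -0.002, -1.0]]
ft_force: [-0.3, 0.7, -2.3]
width: 0.0415
```

Emit:
carry_out:
  plan: "0 0 0 0 0 -0.002 0.03;0 0 0 0 0 -0.002 0.03;0 0 0 0 0 0 0.03"

```text
t: 8.8
ee_pos: [0.4897, 0.0737, 0.0956]
eef_rot: [[0.98, 0.201, -0.0], [0.201, -0.98, 0.005], [0.001, -0.005, -1.0]]
ft_force: [-1.1, -0.4, -1.1]
width: 0.042
```

Emit:
carry_out:
  plan: "0 0 0 0 0 -0.003 0.03;0 0 0 0 0 -0.003 0.03"

```text
t: 9.0
ee_pos: [0.4903, 0.0738, 0.0929]
eef_rot: [[0.98, 0.2, 0.0], [0.2, -0.98, 0.008], [0.002, -0.008, -1.0]]
ft_force: [-11.5, -1.9, 35.9]
width: 0.0421
```

It is seated on the floor. I'll relax and release.

Emit:
carry_out:
  plan: "0 0 0 0 0 0.002 0.03;0 0 0 0 0 0 0.044;0 0 0 0 0 0 0.058;0 0 0 0 0 0 0.058;0 0 0 0 0 0 0.058"

```text
t: 9.5
ee_pos: [0.4909, 0.0739, 0.0943]
eef_rot: [[0.98, 0.2, 0.002], [0.2, -0.98, 0.008], [0.003, -0.007, -1.0]]
ft_force: [0.2, 1.0, -0.2]
width: 0.0578
```

Emit:
carry_out:
  plan: "0 0 0 -0.001 0 0.015 0.058;0 0 0 0 0 0.02 0.058;0 0 0 0 0 0.03 0.058;0 0 0 0 0 0.04 0.0878;0 0 0 0 0 0.04 0.0878"

```text
t: 10.0
ee_pos: [0.4854, 0.0728, 0.2374]
eef_rot: [[0.98, 0.2, -0.011], [0.2, -0.98, 0.001], [-0.01, -0.003, -1.0]]
ft_force: [1.0, 0.6, -0.8]
width: 0.0709
```

Emit:
carry_out:
  plan: "0 0 0 0 -0.02 0.03 0.0878;0 0 0 -0.005 -0.045 0.01 0.0878;0 0 0 -0.005 -0.048 0 0.0878;0 0 0 -0.005 -0.048 0 0.0878;0 0 0 -0.01 -0.03 0 0.0878"

```text
t: 10.5
ee_pos: [0.4628, -0.1185, 0.2847]
eef_rot: [[0.977, 0.212, 0.001], [0.212, -0.977, 0.004], [0.002, -0.004, -1.0]]
ft_force: [-0.3, -0.7, 0.3]
width: 0.088
```

```bash
python3 look.py w3; python3 - <<'E'
from h import *
a=eyes.snapshot("scene"); w=cv2.imread("pics/w3.png")
cv2.imwrite("pics/c3.png",np.hstack([cv2.resize(w,(480,300)),cv2.resize(a[190:350,230:400],(319,300))]))
E
```

```text
10.55 [ 0.4607 -0.123   0.2848] yaw 11.968658994879377 z [ 0.0002  0.003  -1.    ] [-2.2636 -4.4355 -0.0393] 0.08810636717982041
```

View pics/c3.png

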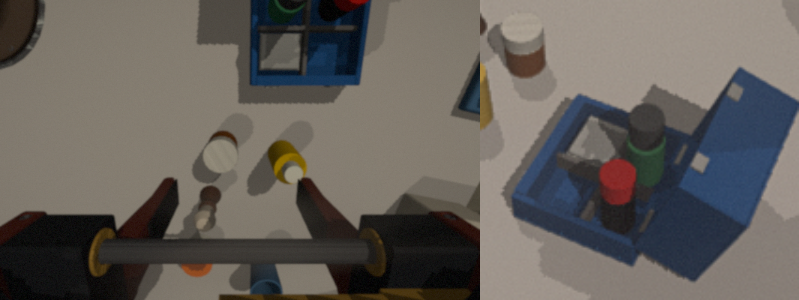

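The bottle stands in its well. The jar's lid is at about (294,205) in the wrist picture, and I'll refine that.

```bash
python3 - <<'E'
from h import *
import pickle
s=pickle.load(open("w3.pkl","rb")); k=cam("wrist",s); im=cv2.imread("pics/w3.png")
g=im[170:240,255:335].min(2); m=(g>150).astype(np.uint8)
n,l,st,c=cv2.connectedComponentsWithStats(m); i=1+st[1:,4].argmax(); print(st[i],c[i]+[255,170], np.percentile(g,[10,50,90,97]))
for uv in ((294,205),c[i]+[255,170]): print(onz(k,uv,.074))
E
```

```text
Traceback (most recent call last):
ValueError: attempt to get argmax of an empty sequence
```

```bash
python3 - <<'E'
from h import *
import pickle
s=pickle.load(open("w3.pkl","rb")); k=cam("wrist",s); im=cv2.imread("pics/w3.png")
g=cv2.cvtColor(im,cv2.COLOR_BGR2GRAY)[160:250,240:350]
c=cv2.HoughCircles(g,cv2.HOUGH_GRADIENT_ALT,1,30,param1=80,param2=.5,minRadius=17,maxRadius=30); print(c)
print(onz(k,(294,205),.074))
if c is not None: print(onz(k,c.reshape(-1,3)[0,:2]+[240,160],.074))
E
```

```text
[[[55.    48.    24.407]]]
[ 0.4434 -0.1606  0.074 ]
[ 0.4453 -0.1639  0.074 ]
```

Emit:
carry_out:
  plan: "0 0 0 -0.014 -0.038 0 0.0878;0 0 0 0 0 -0.04 0.0878;0 0 0 0 0 -0.04 0.0878;0 0 0 0 0 -0.035 0.0878;0 0 0 0 0 0 0.0878"

```text
t: 11.15
ee_pos: [0.4514, -0.1505, 0.1664]
eef_rot: [[0.976, 0.218, 0.004], [0.218, -0.976, 0.006], [0.005, -0.005, -1.0]]
ft_force: [-0.3, -0.2, 0.1]
width: 0.0877
```

Emit:
carry_out:
  plan: "0 0 0 0 0 0 0.0878"

```text
t: 11.25
ee_pos: [0.4518, -0.1499, 0.1667]
eef_rot: [[0.976, 0.219, 0.003], [0.219, -0.976, 0.006], [0.004, -0.005, -1.0]]
ft_force: [-0.8, 0.4, -0.2]
width: 0.0875
```

Emit:
carry_out:
  plan: "-0.3 0.2 -0.6 -0.008 -0.015 0 0.0878;0 0 0 0 0 -0.03 0.0878;0 0 0 0 0 -0.025 0.0878;0 0 0 0 0 -0.01 0.0878;0 0 0 0 0 0 0.0878"

```text
t: 11.75
ee_pos: [0.4483, -0.1682, 0.1079]
eef_rot: [[0.978, 0.21, 0.012], [0.21, -0.978, -0.001], [0.011, 0.004, -1.0]]
ft_force: [-1.2, 0.1, -0.8]
width: 0.0879
```

Emit:
carry_out:
  plan: "0 0.6 0 -0.003 0.004 -0.01 0.0878;0 0 0 0 0 -0.015 0.0878;0 0 0 0 0 -0.014 0.0878;0 0.3 0 -0.001 0 -0.008 0.0878;0 0 0 0 0 0 0.0878"

```text
t: 12.25
ee_pos: [0.4468, -0.1643, 0.0624]
eef_rot: [[0.978, 0.21, 0.001], [0.21, -0.978, -0.001], [0.001, 0.001, -1.0]]
ft_force: [-0.6, 0.2, 0.7]
width: 0.0876
```

Emit:
carry_out:
  plan: "0 0 0 -0.001 0 -0.001 0.065;0 0 0 0 0 0 0.045;0 0 0 0 0 0 0.045;0 0 0 0 0 0 0.045;0 0 0 0 0 0 0.045"

```text
t: 12.75
ee_pos: [0.4459, -0.1647, 0.0624]
eef_rot: [[0.978, 0.21, 0.002], [0.21, -0.978, -0.001], [0.001, 0.002, -1.0]]
ft_force: [-0.9, 0.7, -1.7]
width: 0.0553
```

Emit:
carry_out:
  plan: "0 0 0 0 0 0 0.045;0 0 0 0 0 0.02 0.045;0 0 0 0 0 0.04 0.045;0 0 0 0 0 0.04 0.045;0 0 0 0 0 0.03 0.045"

```text
t: 13.25
ee_pos: [0.4419, -0.1638, 0.1923]
eef_rot: [[0.978, 0.209, -0.009], [0.209, -0.978, -0.001], [-0.009, -0.001, -1.0]]
ft_force: [0.1, 0.6, -2.6]
width: 0.0554
```

Emit:
carry_out:
  plan: "0 0 0 0.01 0.02 0.02 0.045;0 0 0 0.02 0.03 0.005 0.045;0 0 0 0.022 0.03 0 0.045;0 0 0 0.022 0.03 0 0.045;0 0 0 0.022 0.03 0 0.045"

```text
t: 13.75
ee_pos: [0.5395, -0.0243, 0.2245]
eef_rot: [[0.98, 0.199, 0.001], [0.199, -0.98, 0.001], [0.001, -0.001, -1.0]]
ft_force: [0.1, -0.9, -1.3]
width: 0.0553
```

Emit:
carry_out:
  plan: "0 0 0 0.022 0.025 0 0.045;0 0 0 0.012 0.015 0 0.045;0 0 0 0 0 0 0.045;0 0 0 0 0 0 0.045"

```text
t: 14.15
ee_pos: [0.5759, 0.0239, 0.2227]
eef_rot: [[0.978, 0.207, -0.0], [0.207, -0.978, 0.002], [-0.0, -0.002, -1.0]]
ft_force: [-0.3, -1.1, -2.5]
width: 0.0555
```

Emit:
carry_out:
  plan: "0 0 0 0.002 -0.001 -0.02 0.045;0 0 0 0 0 -0.03 0.045;0 0 0 0 0 -0.03 0.045;0 0 0 0 0 -0.015 0.045;0 0 0 0 0 0 0.045"

```text
t: 14.65
ee_pos: [0.5749, 0.0167, 0.1262]
eef_rot: [[0.98, 0.2, 0.001], [0.2, -0.98, 0.001], [0.001, -0.001, -1.0]]
ft_force: [0.1, -0.8, -0.5]
width: 0.0553
```

Emit:
carry_out:
  plan: "0 0 0 0.004 0.005 0 0.045;0 0 0 0 0 -0.01 0.045;0 0 0 0 0 -0.01 0.045;0 0 0 0 0 0 0.045"

```text
t: 15.05
ee_pos: [0.5799, 0.0205, 0.1077]
eef_rot: [[0.98, 0.198, 0.004], [0.198, -0.98, 0.002], [0.005, -0.001, -1.0]]
ft_force: [0.5, -0.7, -2.1]
width: 0.0553
```

Base is at about 45 mm, at the rim. I'll go on down slowly.

Emit:
carry_out:
  plan: "0 0.2 0 -0.001 0.001 -0.008 0.045;0 0 0 0 0 -0.008 0.045;0 0 0 0 0 -0.008 0.045;0 0 0 0 0 0 0.045"

```text
t: 15.45
ee_pos: [0.579, 0.0217, 0.082]
eef_rot: [[0.98, 0.198, 0.001], [0.198, -0.98, 0.002], [0.001, -0.002, -1.0]]
ft_force: [1.2, 0.5, -2.9]
width: 0.0556
```

Emit:
carry_out:
  plan: "0 0 0 0 0.001 -0.005 0.045;0 0 0 0 0 -0.004 0.045;0 0 0 0 0 0 0.045"

```text
t: 15.75
ee_pos: [0.5791, 0.0227, 0.072]
eef_rot: [[0.98, 0.198, 0.001], [0.198, -0.98, 0.002], [0.001, -0.002, -1.0]]
ft_force: [0.4, 0.1, -2.0]
width: 0.055
```

Emit:
carry_out:
  plan: "0 0 0 0 0 -0.003 0.045;0 0 0 0 0 -0.0015 0.045;0 0 0 0 0 0 0.045"

```text
t: 16.05
ee_pos: [0.5794, 0.0227, 0.0675]
eef_rot: [[0.98, 0.198, 0.002], [0.198, -0.98, 0.002], [0.002, -0.002, -1.0]]
ft_force: [-0.4, -0.9, -1.7]
width: 0.0555
```

Emit:
carry_out:
  plan: "0 0 0 0 0 -0.002 0.045"

```text
t: 16.15
ee_pos: [0.5793, 0.0227, 0.067]
eef_rot: [[0.98, 0.198, 0.001], [0.198, -0.98, 0.003], [0.002, -0.003, -1.0]]
ft_force: [-12.2, 1.6, 33.8]
width: 0.0553
```

Emit:
carry_out:
  plan: "0 0 0 0 0 0.001 0.045;0 0 0 0 0 0 0.06;0 0 0 0 0 0 0.072;0 0 0 0 0 0 0.072"

```text
t: 16.55
ee_pos: [0.5804, 0.0226, 0.0695]
eef_rot: [[0.98, 0.198, 0.004], [0.198, -0.98, 0.004], [0.005, -0.003, -1.0]]
ft_force: [-1.1, -0.8, 0.3]
width: 0.0711
```

Emit:
carry_out:
  plan: "0 0 0 0 0 0.012 0.072;0 0 0 0 0 0.02 0.072;0 0 0 0 0 0.035 0.072;0 0 0 0 0 0.045 0.072;0 0 0 0 0 0.045 0.072"

```text
t: 17.05
ee_pos: [0.576, 0.0219, 0.228]
eef_rot: [[0.98, 0.197, -0.007], [0.197, -0.98, 0.0], [-0.007, -0.002, -1.0]]
ft_force: [0.8, 1.0, 0.3]
width: 0.0722
```

Both are placed. I'll verify from the scene camera and work out the lid-closing path, including clearance to the big box.

```bash
cat > path.py <<'E'
from h import *
C=np.array([.5344,.0435]);a=np.radians(11.85);ex=np.array([np.cos(a),np.sin(a)]);ey=np.array([-ex[1],ex[0]])
def P(th,r,h=78): return np.array([78-r*np.cos(th)+h*np.sin(th),45+r*np.sin(th)+h*np.cos(th)])/1e3
def w(y,z): return np.r_[C+y*ey,z]
if __name__=="__main__":
    k=cam("scene")
    for uv in ((443,290),(541,306),(450,235)): print("box floor",uv,onz(k,uv,0))
    for uv in ((449,240),(550,265),(462,180),(556,192)): 
        for z in (.15,.2): print("box top?",uv,onz(k,uv,z))
    for th in (1.88,1.7,1.57,1.4,1.2,1,.8,.6,.4,.2,0):
        e=P(th,156);p=P(th,128)
        # finger half depth 10mm behind contact; tip z
        if th>1.5: tip=np.array([e[0]+.010,e[1]-.03])
        else: tip=np.array([p[0]+.010*np.sin(th),p[1]+0.0+.01*0])
        print(th,"E",e,"TCP",w(tip[0],tip[1]+.014))
E
python3 path.py; python3 - <<'E'
from h import *
a=eyes.snapshot("scene"); s=eyes.snapshot("side")
cv2.imwrite("pics/c4.png",np.hstack([cv2.resize(a[170:350,220:400],(400,400)),cv2.resize(s[190:310,270:420],(390,400))]))
E
```

```text
box floor (443, 290) [0.332 0.316 0.   ]
box floor (541, 306) [0.2377 0.5113 0.    ]
box floor (450, 235) [0.17   0.2563 0.    ]
box top? (449, 240) [0.3203 0.2895 0.15  ]
box top? (449, 240) [0.3648 0.2988 0.2   ]
box top? (550, 265) [0.2567 0.4812 0.15  ]
box top? (550, 265) [0.3054 0.4779 0.2   ]
box top? (462, 180) [0.1321 0.233  0.15  ]
box top? (462, 180) [0.189 0.246 0.2  ]
box top? (556, 192) [0.0368 0.4249 0.15  ]
box top? (556, 192) [0.0999 0.4254 0.2   ]
1.88 E [0.1998 0.1699] TCP [0.4913 0.2488 0.1539]
1.7 E [0.1754 0.1896] TCP [0.4963 0.225  0.1736]
1.57 E [0.1559 0.2011] TCP [0.5003 0.2058 0.1851]
1.4 E [0.1284 0.212 ] TCP [0.505  0.1834 0.1984]
1.2 E [0.0942 0.2187] TCP [0.5111 0.1547 0.2066]
1 E [0.0593 0.2184] TCP [0.5174 0.1246 0.2089]
0.8 E [0.0253 0.2113] TCP [0.5237 0.0943 0.2052]
0.6 E [-0.0067  0.1975] TCP [0.5299 0.0651 0.1957]
0.4 E [-0.0353  0.1776] TCP [0.5356 0.038  0.1807]
0.2 E [-0.0594  0.1524] TCP [0.5406 0.0142 0.1609]
0 E [-0.078  0.123] TCP [ 0.5447 -0.0054  0.137 ]
```

View pics/c4.png

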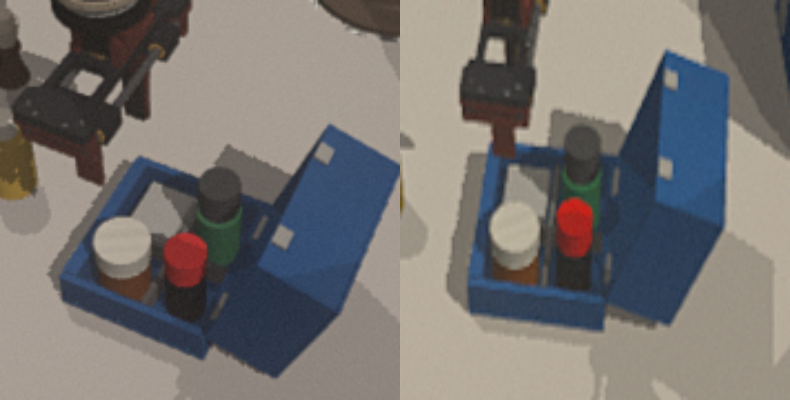

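Bottle, jar, stick and tin all stand properly in their wells. Now I'll go over and behind the lid with the fingers shut.

Emit:
carry_out:
  plan: "0 0 0 0 0 0.04 0.03;0 0 0 -0.01 0.02 0.04 0;0 0 0 -0.016 0.045 0 0;0 0 0 -0.016 0.045 0 0;0 0 0 -0.016 0.045 0 0"

```text
t: 17.65
ee_pos: [0.5211, 0.1716, 0.3198]
eef_rot: [[0.983, 0.181, 0.01], [0.181, -0.984, 0.003], [0.01, -0.001, -1.0]]
ft_force: [0.7, 0.3, 1.0]
width: 0.0355
```

Emit:
carry_out:
  plan: "0 0 0 -0.016 0.045 0 0;0 0 0 -0.015 0.045 0 0;0 0 0 -0.002 0.03 0 0;0 0 0 0 0 0 0;0 0 0 0 0 0 0"

```text
t: 18.15
ee_pos: [0.4814, 0.3029, 0.3204]
eef_rot: [[0.982, 0.191, 0.009], [0.191, -0.982, 0.005], [0.01, -0.004, -1.0]]
ft_force: [0.2, -0.9, 0.4]
width: 0.0006
```

Emit:
carry_out:
  plan: "-0.3 0.5 1 0 0 -0.03 0;0 0 0 0 0 -0.04 0;0 0 0 0 0 -0.04 0;0 0 0 0 0 -0.035 0;0 0 0 0 0 -0.01 0"

```text
t: 18.65
ee_pos: [0.4852, 0.2956, 0.1646]
eef_rot: [[0.98, 0.2, 0.007], [0.2, -0.98, 0.003], [0.007, -0.002, -1.0]]
ft_force: [-0.4, -0.2, 0.1]
width: 0.0001
```

Emit:
carry_out:
  plan: "0 0 0 0 0 0 0;0 0 0 0 -0.015 0 0;0 0 0 0 0 0 0"

```text
t: 18.95
ee_pos: [0.4871, 0.2768, 0.1666]
eef_rot: [[0.981, 0.196, 0.008], [0.196, -0.981, 0.002], [0.008, -0.001, -1.0]]
ft_force: [0.3, -0.2, 1.5]
width: 0.0003
```

Emit:
carry_out:
  plan: "0 0.4 0 0.001 -0.01 -0.012 0;0 0 0 0.002 -0.01 0 0;0 0 0 0.002 -0.008 0 0"

```text
t: 19.25
ee_pos: [0.4939, 0.2488, 0.1572]
eef_rot: [[0.98, 0.197, 0.005], [0.196, -0.98, 0.008], [0.006, -0.007, -1.0]]
ft_force: [-3.6, 12.6, 9.8]
width: 0.0006
```

Emit:
carry_out:
  plan: "0 0 0 0.001 -0.006 0 0;0 0 0 0.001 -0.006 0 0"

```text
t: 19.45
ee_pos: [0.4965, 0.2422, 0.1602]
eef_rot: [[0.98, 0.2, 0.007], [0.2, -0.98, 0.019], [0.011, -0.017, -1.0]]
ft_force: [-4.0, 8.7, 6.8]
width: 0.0005
```

Contact came where predicted and the lid is moving. I'll follow the arc.

Emit:
carry_out:
  plan: "-0.5 0 0 0 -0.009 0.007 0;-0.5 0 0 0 -0.009 0.007 0;0 0 0 0.002 -0.01 0.006 0;0 0 0 0.002 -0.01 0.006 0"

```text
t: 19.85
ee_pos: [0.501, 0.2041, 0.1885]
eef_rot: [[0.979, 0.203, 0.009], [0.203, -0.979, 0.004], [0.009, -0.002, -1.0]]
ft_force: [0.0, 3.5, -2.5]
width: 0.0001
```

Emit:
carry_out:
  plan: "0 0.4 0 0.002 -0.01 0.005 0;0 0 0 0.002 -0.01 0.004 0;0 0 0 0.002 -0.01 0.003 0;0 0 0 0.002 -0.01 0.003 0;0 0 0 0.002 -0.01 0.002 0"

```text
t: 20.35
ee_pos: [0.5123, 0.1491, 0.208]
eef_rot: [[0.98, 0.201, 0.002], [0.201, -0.98, 0.006], [0.003, -0.005, -1.0]]
ft_force: [-0.2, 2.4, 0.1]
width: 0.0001
```

Emit:
carry_out:
  plan: "0 0 0 0.002 -0.011 0 0;0 0 0 0.002 -0.011 0 0;0 0 0 0.002 -0.011 -0.001 0;0 0 0 0.002 -0.011 -0.001 0;0 0 0 0.002 -0.011 -0.002 0"

```text
t: 20.85
ee_pos: [0.5238, 0.0886, 0.2043]
eef_rot: [[0.98, 0.2, 0.004], [0.2, -0.98, 0.006], [0.005, -0.005, -1.0]]
ft_force: [1.0, 2.4, 0.4]
width: 0.0005
```

Emit:
carry_out:
  plan: "-0.3 0 0 0.002 -0.01 -0.003 0;0 0 0 0.002 -0.01 -0.004 0;0 0 0 0.002 -0.01 -0.005 0;0 0 0 0.002 -0.01 -0.006 0;0 0 0 0.002 -0.01 -0.007 0"

```text
t: 21.35
ee_pos: [0.5339, 0.0332, 0.1767]
eef_rot: [[0.98, 0.2, 0.002], [0.2, -0.98, -0.001], [0.002, 0.002, -1.0]]
ft_force: [-0.4, 1.9, 1.3]
width: 0.0002
```

Emit:
carry_out:
  plan: "0 0 0 0.002 -0.009 -0.008 0;0 0 0 0.002 -0.009 -0.009 0;0 0 0 0.001 -0.007 -0.009 0;0 0 0 0.001 -0.005 -0.008 0"

```text
t: 21.75
ee_pos: [0.5402, -0.0011, 0.1393]
eef_rot: [[0.98, 0.198, 0.001], [0.198, -0.98, -0.002], [0.001, 0.003, -1.0]]
ft_force: [0.8, 0.9, 0.9]
width: 0.0007
```

Nearly shut. I'll press gently.

Emit:
carry_out:
  plan: "0 0 0 0 0 -0.002 0;0 0 0 0 0 -0.002 0"

```text
t: 21.95
ee_pos: [0.5402, -0.0024, 0.1369]
eef_rot: [[0.98, 0.197, 0.0], [0.197, -0.98, -0.001], [-0.0, 0.001, -1.0]]
ft_force: [-14.4, 3.9, 47.5]
width: 0.0004
```

It hit the stop at z = 0.137, the predicted shut height. I'll back off and check.

Emit:
carry_out:
  plan: "0 0 0 0 0 0.01 0;0 0 0 0 0 0.03 0;0 0 0 0 0 0.045 0;0 0 0 0 -0.03 0.03 0;0 0 0 -0.03 -0.03 0.02 0"

```text
t: 22.45
ee_pos: [0.5093, -0.0595, 0.2725]
eef_rot: [[0.979, 0.205, -0.007], [0.205, -0.979, -0.003], [-0.008, 0.002, -1.0]]
ft_force: [0.2, -1.1, 0.2]
width: 0.0009
```

Emit:
carry_out:
  plan: "0 0 0 -0.03 -0.03 0.02 0;0 0 0 -0.03 -0.03 0.02 0;0 0 0 -0.02 -0.03 0.02 0;0 0 0 0 0 0 0;0 0 0 0 0 0 0"

```text
t: 22.95
ee_pos: [0.4235, -0.1573, 0.3366]
eef_rot: [[0.98, 0.2, -0.002], [0.2, -0.98, -0.002], [-0.003, 0.002, -1.0]]
ft_force: [0.2, 0.3, 0.1]
width: 0.0004
```

```bash
python3 - <<'E'
from h import *
from path import C,ex,ey
a=eyes.snapshot("scene"); s=eyes.snapshot("side"); cv2.imwrite("pics/s5.png",a)
for n,im in(("scene",a),("side",s)):
    Wp=[np.r_[C+x*ex+y*ey,.123] for x,y in((-.085,-.078),(.085,-.078),(.085,.078),(-.085,.078))]
    for p in proj(cam(n),Wp): cv2.circle(im,tuple(int(round(t*16)) for t in p),16,(0,0,255),-1,shift=4)
cv2.imwrite("pics/c5.png",np.hstack([cv2.resize(a[150:350,130:390],(455,350)),cv2.resize(s[175:300,180:420],(345,350)[:0] or (345,180)) if 0 else cv2.copyMakeBorder(cv2.resize(s[175:300,240:400],(340,266)),0,84,0,0,cv2.BORDER_CONSTANT)]))
print(telemetry.get_state()["t"],telemetry.get_state()["ee_pos"])
E
```

```text
23.05 [ 0.4238 -0.1571  0.3362]
```

View pics/c5.png

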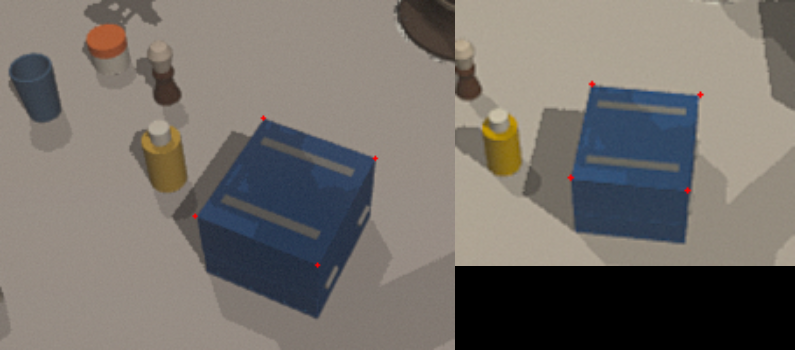

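The lid is shut: its corners match the predicted shut corners in both views, no gap shows, and the other things stand where they were. I'll hand in.

```bash
python3 -c "from cell import ticket; print(ticket.job_done())"
```

```text
the job is handed in; nothing more can be done
None
```

The travel case is packed and shut, and the job is handed in at about 23 s of the 69 s allowed.

- **Order:** I stood the green bottle in the back well by the hinge, then the amber jar in the front well. I lowered each until it touched the floor and released it there. Then I swung the lid over along its arc and pressed it shut from above.
- **Placing:** Pictures taken before closing showed the bottle, jar, stick and tin all standing properly in their wells.
- **Lid:** It stopped with the fingertip at z ≈ 123 mm, the height given for the shut case. In the final scene and side views its corners lie within a couple of pixels of the predicted shut corners. I saw no gap, and the lid stayed put after the arm backed off.
- **Other things:** The final views show the tumbler, tub, lotion and brush standing; by eye they had not moved.
- **Force:** The final press briefly read about 47 N at the wrist. It went through the fingertips, not the gripper's body, but it was firmer than I meant. The set-downs peaked at about 35 N.

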